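# Set out the calibration weights in reverse order

## Task

For the return run of the balance check, move the four calibration weights from the cups of the aluminium rack to the wooden block, in reverse order: as the robot sees it, the weight that stands farthest left in the rack goes into the pocket farthest right in the block, the next one into the next pocket, and so on. At the end every weight stands upright on the floor of its own pocket, let go and at rest.

Things in the scene. Friction and masses are not known exactly. Their poses are not given: they have to be found in the camera images.
- weight_50_mid (a point): The smallest weight, brass: a loose upright cylinder with a knob on top, 18 mm in diameter and 36 mm tall, 50 g (may vary by 20 %). The point is at its centre, 18 mm above its underside; z up along its axis. Grip it low: its lower 24 mm have the full diameter; neck 10 mm, knob 14 mm wide.
- weight_100_mid (a point): The second smallest weight, steel-grey: a loose upright cylinder with a knob on top, 23 mm in diameter and 39 mm tall, 100 g (may vary by 20 %). The point is at its centre, 19.5 mm above its underside; z up along its axis. Grip it on its side at any height: for contact the neck and knob count as being of full diameter too.
- weight_200_mid (a point): The second largest weight, brass: a loose upright cylinder with a knob on top, 29 mm in diameter and 48 mm tall, 200 g (may vary by 20 %). The point is at its centre, 24 mm above its underside; z up along its axis. Grip it on its side at any height: for contact the neck and knob count as being of full diameter too.
- weight_500_mid (a point): The largest weight, brass: a loose upright cylinder with a knob on top, 38 mm in diameter and 62 mm tall, 500 g (may vary by 20 %). The point is at its centre, 31 mm above its underside; z up along its axis. Grip it on its side at any height: for contact the neck and knob count as being of full diameter too.
- cup_50: The low black round cup of the aluminium rack in which the smallest weight stands at the start; fixed to the rack, all four cups are alike. 60 mm outside, 56 mm inside, 10 mm high, inner floor 4 mm above its origin; origin at the centre of its underside. Near by: a grey amplifier case, 0.4 m tall, front face 0.56 m ahead of the robot's base, 0.16 to 0.38 m to the left.
- cup_100: The low black round cup of the aluminium rack in which the second smallest weight stands at the start; fixed to the rack, all four cups are alike. 60 mm outside, 56 mm inside, 10 mm high, inner floor 4 mm above its origin; origin at the centre of its underside.
- cup_200: The low black round cup of the aluminium rack in which the second largest weight stands at the start; fixed to the rack, all four cups are alike. 60 mm outside, 56 mm inside, 10 mm high, inner floor 4 mm above its origin; origin at the centre of its underside.
- cup_500: The low black round cup of the aluminium rack in which the largest weight stands at the start; fixed to the rack, all four cups are alike. 60 mm outside, 56 mm inside, 10 mm high, inner floor 4 mm above its origin; origin at the centre of its underside.
- cup_rack: The fixed aluminium rack plate that carries the four black cups, 8 mm thick, 72 x 268 mm. Origin at the centre of its underside, on the bench; x across the row (away from the robot), y along the row towards the robot's left, z up; turned up to 0.25 rad. Cup centres at x = 0, y = +96, +32, -32, -96 mm; the weights stand 12 mm above the bench, the cup rims are at 18 mm.
- block: The fixed, empty wooden block, 18 mm high, with four round pockets 56 mm in diameter and 6 mm deep, 72 x 268 mm. Origin at the centre of its underside, on the bench; x across the row (away from the robot), y along the row towards the robot's left, z up; turned up to 0.25 rad. Pocket centres at x = 0, y = +96, +32, -32, -96 mm; pocket floors 12 mm above the bench. It may stand to the left or the right of the aluminium rack.

How it is judged:
At the end, for the whole second after the job is handed in: The weight from the rack's k-th cup from the left stands in the block's k-th pocket from the right: centre within 19 mm of the pocket's along and across the row (anywhere inside it), foot within 3 mm of the pocket floor, tilt under 0.1 rad, speed under 0.02 m/s, released (((y of cup_50 in the frame of cup_rack between 0.076 and 0.116 m and y of weight_50_mid in the frame of block between -0.115 and -0.077 m) or (y of cup_50 in the frame of cup_rack between 0.012 and 0.052 m and y of weight_50_mid in the frame of block between -0.051 and -0.013 m) or (y of cup_50 in the frame of cup_rack between -0.052 and -0.012 m and y of weight_50_mid in the frame of block between 0.013 and 0.051 m) or (y of cup_50 in the frame of cup_rack between -0.116 and -0.076 m and y of weight_50_mid in the frame of block between 0.077 and 0.115 m)) and x of weight_50_mid in the frame of block between -0.019 and 0.019 m and z of weight_50_mid in the frame of block between 0.027 and 0.033 m and angle between each of weight_50_mid, weight_100_mid, weight_200_mid, weight_500_mid's own z axis and vertical below 0.1 rad and contact force between each of weight_50, weight_100, weight_200, weight_500 and the fingers below 0.1 N and linear speed of each of weight_50, weight_100, weight_200, weight_500 below 0.02 m/s and ((y of cup_100 in the frame of cup_rack between 0.076 and 0.116 m and y of weight_100_mid in the frame of block between -0.115 and -0.077 m) or (y of cup_100 in the frame of cup_rack between 0.012 and 0.052 m and y of weight_100_mid in the frame of block between -0.051 and -0.013 m) or (y of cup_100 in the frame of cup_rack between -0.052 and -0.012 m and y of weight_100_mid in the frame of block between 0.013 and 0.051 m) or (y of cup_100 in the frame of cup_rack between -0.116 and -0.076 m and y of weight_100_mid in the frame of block between 0.077 and 0.115 m)) and x of weight_100_mid in the frame of block between -0.019 and 0.019 m and z of weight_100_mid in the frame of block between 0.0285 and 0.0345 m and ((y of cup_200 in the frame of cup_rack between 0.076 and 0.116 m and y of weight_200_mid in the frame of block between -0.115 and -0.077 m) or (y of cup_200 in the frame of cup_rack between 0.012 and 0.052 m and y of weight_200_mid in the frame of block between -0.051 and -0.013 m) or (y of cup_200 in the frame of cup_rack between -0.052 and -0.012 m and y of weight_200_mid in the frame of block between 0.013 and 0.051 m) or (y of cup_200 in the frame of cup_rack between -0.116 and -0.076 m and y of weight_200_mid in the frame of block between 0.077 and 0.115 m)) and x of weight_200_mid in the frame of block between -0.019 and 0.019 m and z of weight_200_mid in the frame of block between 0.033 and 0.039 m and ((y of cup_500 in the frame of cup_rack between 0.076 and 0.116 m and y of weight_500_mid in the frame of block between -0.115 and -0.077 m) or (y of cup_500 in the frame of cup_rack between 0.012 and 0.052 m and y of weight_500_mid in the frame of block between -0.051 and -0.013 m) or (y of cup_500 in the frame of cup_rack between -0.052 and -0.012 m and y of weight_500_mid in the frame of block between 0.013 and 0.051 m) or (y of cup_500 in the frame of cup_rack between -0.116 and -0.076 m and y of weight_500_mid in the frame of block between 0.077 and 0.115 m)) and x of weight_500_mid in the frame of block between -0.019 and 0.019 m and z of weight_500_mid in the frame of block between 0.04 and 0.046 m); the robot touches nothing.
It also fails if it takes over 112 s, if anything falls off the work surface, if the arm or the gripper's body presses on something with over 40 N, if the wrist force passes 120 N, or if a joint passes its speed limit or range.

## Robot

A 6-joint arm with a two-finger parallel gripper is mounted at the origin on a cart in front of the work surface, level with it; the furniture and walls round the work are solid. World frame = base frame: x ahead of the robot, y to its left, z up, the work surface at z = 0. Lengths are in m, angles in rad, forces in N, time in s.
With the tool pointing down it reaches from about 0.375 to 0.825 m from the base axis. Payload 5.5 kg.
Tool frame: the origin (TCP) lies midway between the tips of the shut fingers; the grasp point (between the pads) lies 19 mm behind it; y points along the fingers, x is the direction in which the jaws open and shut, and the axes are right-handed (so a half turn about y gives the same grasp; the last joint's range is limited). The gripper opens to 85 mm and grips with 20 to 120 N. Pads are 22 mm wide; open, the fingers measure 114 mm over their backs; the gripper's body (76 mm by 85 mm) begins 54 mm behind the grasp point. The pads swing forward as they close: fully open they stand 13 mm farther back than shut.
Start: joints at [-1.259, 0.314, -0.047, 1.21, 0, 1.571], TCP at [0.184, -0.571, 0.231] pointing down, gripper open.
Joint ranges: [-2.67, 2.67], [-0.69, 1.73], [-1.03, 1.25], [-2.08, 2.16], [-1.42, 1.45], [-3.14, 3.14]. Speed limits (rad/s): [2.39, 2.39, 3.01, 3.14, 3.14, 3.14].

## Interface

Orientations are given as a unit quaternion [w, x, y, z].
In Python, from cell import state, capture, calibration, close_job gives the robot as it stands.
- The arm moves only by the tool move_arm, never from a script. Its argument "deltas" is a list of rows, each a list of 7 numbers: the shift along the tool's x, y, z in mm, then the turn, a rotation vector about the tool's x, y, z in degrees, then the gripper command: -1 is shut, 1 is fully open, values between are in proportion. In form: [[tx, ty, tz, rx, ry, rz, jaw], ...]. A call has 1 to 20 rows; each row shifts and turns the commanded pose from where the row before left it, along the tool's axes as they then stand; what a row does not reach is not made up. A row lasts 1/10 s, in which the tool goes at most 50 mm and 8.59 degrees, less where a joint would pass 70% of its speed; a pose out of reach is approached as far as the arm can. A call with a gripper value outside its range is refused whole. The fingers move at their own pace and stop on an object; "grip_force" is the grip in N (left out, the last holds). Time passes only in rows, so rows that do not move let the fingers close. It gives the time, the measured TCP pose, the force and the opening at its end, in the units of the state.
- state(): the state, without advancing time (a new reading comes with each control period).
- capture(name): name is "scene" or "side" or "wrist"; returns (picture, depth): 480x640x3 uint8, red, green, blue; 480x640 float32, m along the optical axis (not along the pixel's ray), 0 where there is no reading.
- calibration(name): a dict with "fx", "fy", "cx", "cy" (pixels), "rvec" (rotation vector, rad) and "tvec" (3), from world to camera coordinates, as OpenCV has them; the wrist camera has in their place "T_tool_cam" (4x4, takes a point from camera to tool coordinates, whose origin is the TCP and whose axes are the tool frame's). Camera axes: x right, y down, z forward; pixel columns grow to the right and rows downward; lengths in m; the calibration is good to about 2 mm. A picture is of the moment at which its call begins: read the wrist's pose just before it. calibration takes no time and is no camera call.
- close_job(): hands the job in, once; it reports no verdict.
The state is a dict: "t": time; "joint_positions": joint angles; "dq": joint speeds; "tau": joint torques, N m; "ee_pos": TCP position; "eef_rot": TCP orientation; "ft_force": force on the tool from outside, world axes, zero at the start; "moment": the same for the moment, N m; "grip_width": finger opening in m.
Only numpy, scipy, OpenCV 4.12 (cv2) and the standard library are available. Lean on these libraries where they do the work, as an engineer would, in place of code of your own. Each camera call takes 0.05 s, during which the arm holds its last target.

## Working session

There is one attempt and no reset: what is moved stays moved. The work goes in short steps, Python scripts to look and compute and a tool call to move; the robot and the scene stay as the last step left them, time stands still between calls to the robot, and variables do not carry over. Pictures are saved under pics/ and viewed, and the job is handed in when it is done.

Besides the shell and the picture viewer there is one more tool, called after "Request:" as a command line: name --pt "numbers of a row" for each row, then --argument value for the rest. move_arm: Moves the arm, as the interface text tells. Its arguments: {"type":"object","properties":{"deltas":{"type":"array","items":{"type":"array","items":{"type":"number"}}},"grip_force":{"type":"number"}},"required":["deltas"]}

```bash
mkdir -p pics; ls
python3 - <<'E'
from cell import state, capture, calibration
import cv2,numpy as np
s=state();print(s)
for n in("scene","side"):
    im,d=capture(n);cv2.imwrite(f"pics/{n}0.png",im[...,::-1]);np.savez(f"{n}0.npz",im=im,d=d);print(n,calibration(n))
print(calibration("wrist"))
E
```

```text
pics
{'t': 0.0, 'joint_positions': array([-1.25902090e+00,  3.14221048e-01, -4.80657584e-02,  1.21019148e+00,
        8.68142059e-06,  1.57081519e+00]), 'dq': array([-3.57550158e-05, -1.21307193e-03,  1.54163041e-03, -4.46775707e-04,
       -8.95179541e-04, -6.83677633e-04]), 'tau': array([-2.32214865e-03, -5.39589429e+01,  3.39748907e+01,  1.88753527e-02,
       -1.92403681e-04,  1.53000087e-06]), 'ee_pos': array([ 0.18387787, -0.57053275,  0.23044338]), 'eef_rot': array([ 0.57191406, -0.57120889,  0.41679261, -0.41583486]), 'ft_force': array([-0.85354178,  0.11228539, -0.74358757]), 'moment': array([ 0.00292422, -0.01943012,  0.02533922]), 'grip_width': 0.08533188784898967}
scene {'fx': 577.786080470565, 'fy': 577.786080470565, 'cx': 308.22197371833744, 'cy': 241.58791434396883, 'rvec': array([ 0.99853244, -2.52245038,  0.94642024]), 'tvec': array([0.25138173, 0.35964626, 1.03277091])}
side {'fx': 526.8704784094042, 'fy': 526.8704784094042, 'cx': 319.93228830509446, 'cy': 242.29611719784484, 'rvec': array([ 0.00710466, -2.84360262,  1.3070156 ]), 'tvec': array([0.43114391, 0.13534001, 0.98407343])}
{'fx': 331.3022559233511, 'fy': 331.3022559233511, 'cx': 314.2816566278054, 'cy': 236.78635674755276, 'T_tool_cam': array([[ 9.99999167e-01,  7.04195818e-05, -1.28865411e-03,
        -9.83096980e-04],
       [ 1.24374303e-03, -3.19134309e-01,  9.47708682e-01,
        -1.42411109e-01],
       [-3.44516489e-04, -9.47709496e-01, -3.19134131e-01,
         8.01049171e-02],
       [ 0.00000000e+00,  0.00000000e+00,  0.00000000e+00,
         1.00000000e+00]])}
```

View pics/scene0.png

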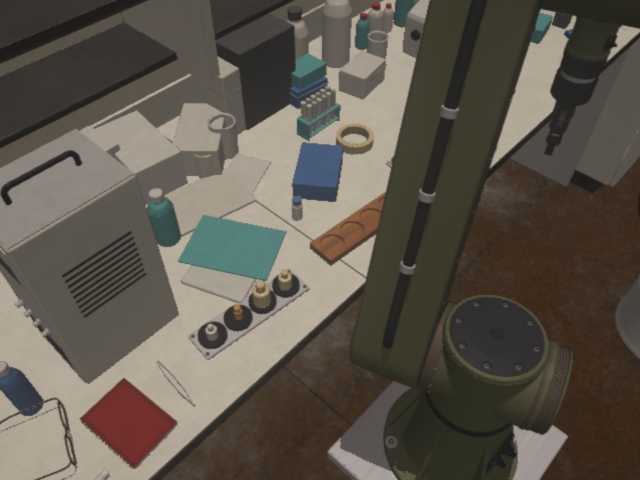

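View pics/side0.png

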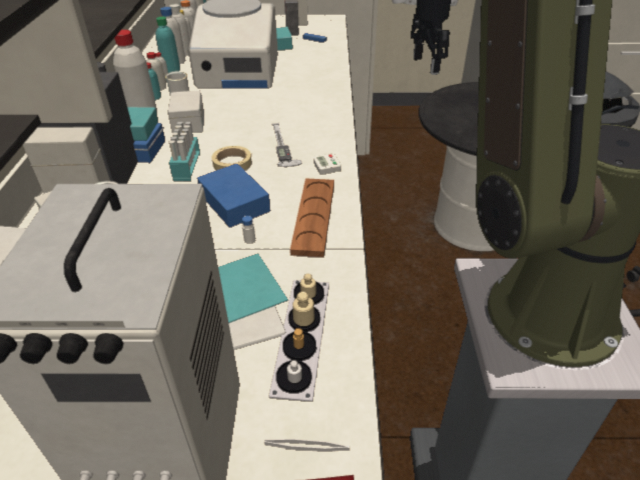

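```bash
cat > h.py <<'E'
import cv2,numpy as np
from cell import calibration
def cam(n):
    c=calibration(n);K=np.array([[c['fx'],0,c['cx']],[0,c['fy'],c['cy']],[0,0,1]]);R=cv2.Rodrigues(c['rvec'])[0];return K,R,c['tvec']
def camw(s):
    from scipy.spatial.transform import Rotation as Ro
    c=calibration('wrist');K=np.array([[c['fx'],0,c['cx']],[0,c['fy'],c['cy']],[0,0,1]])
    q=s['eef_rot'];T=np.eye(4);T[:3,:3]=Ro.from_quat([q[1],q[2],q[3],q[0]]).as_matrix();T[:3,3]=s['ee_pos']
    W=T@c['T_tool_cam'];R=W[:3,:3].T;return K,R,-R@W[:3,3]
def cloud(d,C):
    K,R,t=C;v,u=np.mgrid[:d.shape[0],:d.shape[1]]
    P=np.stack([(u-K[0,2])/K[0,0]*d,(v-K[1,2])/K[1,1]*d,d],-1)
    W=(P-t)@R;W[d==0]=np.nan;return W
def ray(uv,z,C):
    K,R,t=C;uv=np.atleast_2d(uv).astype(float)
    D=np.c_[(uv[:,0]-K[0,2])/K[0,0],(uv[:,1]-K[1,2])/K[1,1],np.ones(len(uv))]@R
    o=-R.T@t;return o+D*((z-o[2])/D[:,2])[:,None]
E
python3 - <<'E'
from h import *
from scipy import ndimage as nd
for n in("scene","side"):
    f=np.load(n+"0.npz");im,d=f['im'],f['d'];C=cam(n);W=cloud(d,C)
    hsv=cv2.cvtColor(im,cv2.COLOR_RGB2HSV)
    z=W[...,2];x=W[...,0];y=W[...,1]
    print(n,'bench z',np.nanmedian(z[(x>.35)&(x<.6)&(abs(z)<.02)]))
    # block
    m=((hsv[...,0]<14)&(hsv[...,1]>110)&(hsv[...,2]>70)&(x>.3)&(x<.8)&(y<.15)&(y>-.6)&(abs(z-.015)<.02)).astype(np.uint8)
    m=cv2.morphologyEx(m,cv2.MORPH_OPEN,np.ones((3,3)))
    lab,k=nd.label(m); 
    for i in range(1,k+1):
        q=lab==i
        if q.sum()>300:
            vv,uu=np.nonzero(q);P=ray(np.c_[uu,vv],.018,C)[:,:2];r=cv2.minAreaRect((P*1000).astype(np.float32));print('block',q.sum(),r, uu.min(),uu.max(),vv.min(),vv.max())
    # weights
    m=(z>.028)&(z<.09)&(x>.35)&(x<.6)&(y>-.05)&(y<.32)
    lab,k=nd.label(m)
    for i in range(1,k+1):
        q=lab==i
        if q.sum()>40:
            vv,uu=np.nonzero(q);w=W[q];print('wt',q.sum(),uu.mean().round(),vv.mean().round(),w.min(0).round(4),w.max(0).round(4),np.median(w,0).round(4),np.median(im[q],0))
    # cups
    m=((im.max(-1)<70)&(x>.33)&(x<.6)&(y>-.1)&(y<.35)&(z<.03)&(z>-.01)).astype(np.uint8)
    lab,k=nd.label(m)
    for i in range(1,k+1):
        q=(lab==i)
        if q.sum()>150:
            c,_=cv2.findContours(q.astype(np.uint8),0,2);h=cv2.convexHull(c[0]);P=ray(h[:,0],.018,C)[:,:2];print('cup',q.sum(),cv2.minEnclosingCircle((P*1000).astype(np.float32)),(P.min(0)+P.max(0))/2)
s=cv2.imread('pics/scene0.png')[240:370,180:320];cv2.imwrite('pics/z1.png',cv2.resize(s,None,fx=4,fy=4))
s=cv2.imread('pics/side0.png')[170:410,250:360];cv2.imwrite('pics/z2.png',cv2.resize(s,None,fx=2.5,fy=2.5))
E
```

```text
scene bench z 0.0010422158357232753
block 1917 ((449.3184814453125, -279.8574523925781), (240.13082885742188, 74.22509002685547), 84.64800262451172) 311 383 195 259
wt 167 284.0 278.0 [ 0.4402 -0.05    0.0286] [ 0.4713 -0.0275  0.0622] [ 0.4512 -0.0384  0.044 ] [130. 116.  90.]
wt 348 261.0 292.0 [4.421e-01 2.000e-04 2.820e-02] [0.4806 0.039  0.0778] [0.4556 0.025  0.0526] [128. 114.  88.]
wt 1505 142.0 327.0 [0.5567 0.1602 0.0281] [0.5655 0.3199 0.09  ] [0.5608 0.2446 0.06  ] [92. 87. 79.]
wt 82 237.0 310.0 [0.4593 0.0698 0.0287] [0.4742 0.0897 0.0519] [0.4654 0.0822 0.04  ] [117.5  92.   59.5]
wt 119 211.0 330.0 [0.4606 0.1379 0.0283] [0.4816 0.1589 0.0538] [0.4687 0.1498 0.0387] [131. 124. 117.]
cup 505 ((455.7347106933594, -10.236635208129883), 61.209083557128906) [ 0.45473592 -0.01023663]
cup 636 ((327.10302734375, 131.94180297851562), 220.32740783691406) [0.32714948 0.1319418 ]
cup 427 ((465.2933654785156, 85.37068939208984), 30.692777633666992) [0.465413   0.08515169]
cup 397 ((471.6564636230469, 148.12335205078125), 30.68956184387207) [0.47199103 0.14842423]
side bench z 0.00044078270356620185
block 2381 ((448.7618713378906, -286.5276794433594), (281.73052978515625, 70.89167785644531), 84.88524627685547) 291 333 179 256
wt 702 304.0 299.0 [ 0.4422 -0.05    0.0281] [0.4808 0.04   0.0767] [0.4588 0.023  0.0503] [153.5 136.  103. ]
wt 117 297.0 336.0 [0.4608 0.073  0.0283] [0.4765 0.0901 0.0507] [0.4688 0.0847 0.0385] [134. 100.  57.]
wt 835 229.0 418.0 [0.5596 0.1639 0.0281] [0.5612 0.3199 0.0898] [0.5604 0.2512 0.0598] [87. 82. 75.]
wt 185 293.0 369.0 [0.4617 0.1398 0.0285] [0.4831 0.1608 0.0533] [0.4725 0.1521 0.0378] [167. 159. 150.]
cup 1499 ((459.4930114746094, 89.86897277832031), 92.0621566772461) [0.46663664 0.08986897]
```

View pics/z1.png

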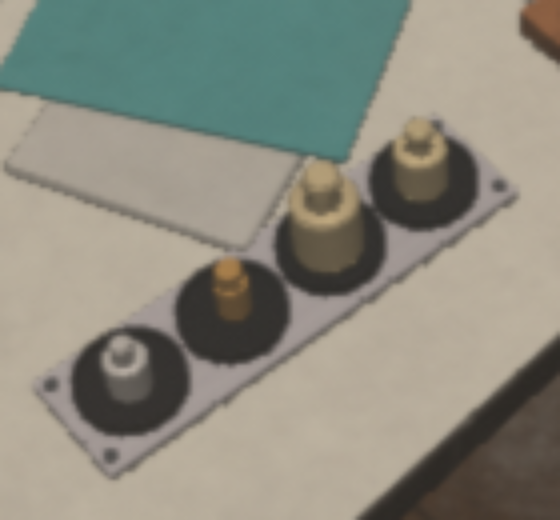

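View pics/z2.png

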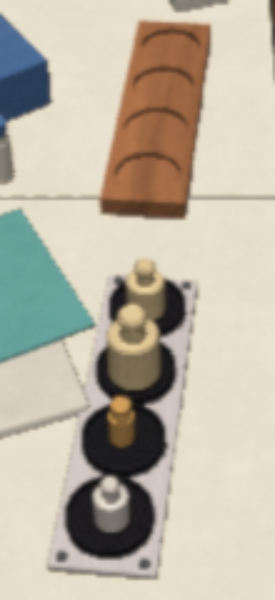

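```bash
cat >> h.py <<'E'
def pose(s):
    from scipy.spatial.transform import Rotation as Ro
    q=s['eef_rot'];return Ro.from_quat([q[1],q[2],q[3],q[0]]).as_matrix(),np.array(s['ee_pos'])
def plan(target,xdir,s=None):
    """target TCP, desired jaw dir (world 2d angle of tool x), tool y down. prints tool shift mm, rotvec deg"""
    from scipy.spatial.transform import Rotation as Ro
    if s is None:
        from cell import state; s=state()
    R,p=pose(s);c,sn=np.cos(xdir),np.sin(xdir)
    X=np.array([c,sn,0]);Y=np.array([0,0,-1.]);D=np.c_[X,Y,np.cross(X,Y)]
    rv=np.degrees(Ro.from_matrix(R.T@D).as_rotvec())
    print('tcp',(p*1000).round(1),'shift now-axes',(R.T@(np.array(target)-p)*1000).round(1),'shift target-axes',(D.T@(np.array(target)-p)*1000).round(1),'rot',rv.round(2),'q',s['joint_positions'].round(2),'t',s['t'])
E
python3 - <<'E'
from h import *
from cell import state
print(pose(state())[0].round(3))
plan([.45,-.29,.23],-.09)
plan([.45,-.29,.23],np.pi-.09)
E
```

```text
[[ 0.307 -0.     0.952]
 [-0.952  0.001  0.307]
 [-0.002 -1.     0.   ]]
tcp [ 183.9 -570.6  230.5] shift now-axes [-185.4    0.8  339.3] shift target-axes [239.8   0.5 303.4] rot [-5.000e-02 -6.698e+01 -7.000e-02] q [-1.26  0.31 -0.05  1.21  0.    1.57] t 0.1
tcp [ 183.9 -570.6  230.5] shift now-axes [-185.4    0.8  339.3] shift target-axes [-239.8    0.5 -303.4] rot [ 8.0000e-02  1.1302e+02 -6.0000e-02] q [-1.26  0.31 -0.05  1.21  0.    1.57] t 0.1
```

Request:
move_arm --pt "-22 -2 35 0 0 0 1" --pt "-22 -2 35 0 0 0 1" --pt "-22 -2 35 0 0 0 1" --pt "-22 -2 35 0 0 0 1" --pt "-22 -2 35 0 0 0 1" --pt "-22 -2 35 0 0 0 1" --pt "-22 -2 35 0 0 0 1" --pt "-22 -2 35 0 0 0 1" --pt "-22 -2 35 0 0 0 1" --pt "-22 -2 35 0 0 0 1" --pt "0 0 0 0 -8.4 0 1" --pt "0 0 0 0 -8.4 0 1" --pt "0 0 0 0 -8.4 0 1" --pt "0 0 0 0 -8.4 0 1" --pt "0 0 0 0 -8.4 0 1" --pt "0 0 0 0 -8.4 0 1" --pt "0 0 0 0 -8.4 0 1" --pt "0 0 0 0 -8.4 0 1" --pt "0 0 0 0 0 0 1" --pt "0 0 0 0 0 0 1"

```text
t: 2.1
ee_pos: [0.4495, -0.2542, 0.2511]
eef_rot: [0.706, -0.706, 0.032, -0.032]
ft_force: [0.6, 0.3, 0.0]
grip_width: 0.0853
```

Run:
```python
from h import *
from cell import state,capture
s=state();im,d=capture("wrist");cv2.imwrite("pics/w1.png",im[...,::-1])
np.savez("w1.npz",im=im,d=d,q=s['eef_rot'],p=s['ee_pos'])
plan([.465,.03,.26],-.1)
im2,d2=capture("scene");cv2.imwrite("pics/scene1.png",im2[...,::-1]);np.savez("scene1.npz",im=im2,d=d2)
```

```text
tcp [ 449.6 -254.2  251.1] shift now-axes [-10.   -8.8 284.5] shift target-axes [-13.   -8.9 284.4] rot [-0.01  0.62 -0.02] q [-0.51  0.15 -0.21  1.21  0.    1.15] t 2.15
```

View pics/w1.png

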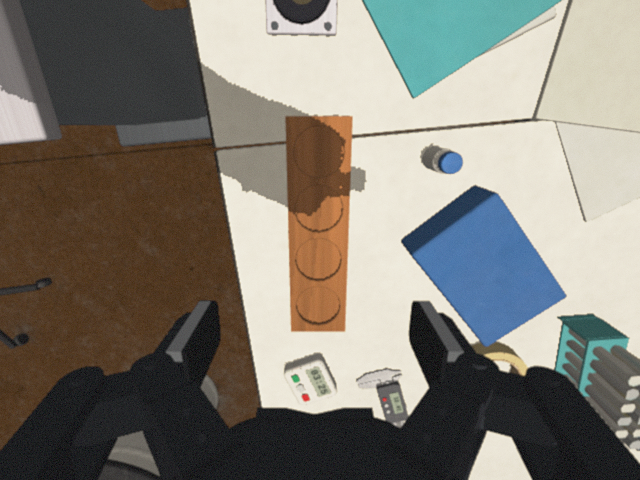

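View pics/scene1.png

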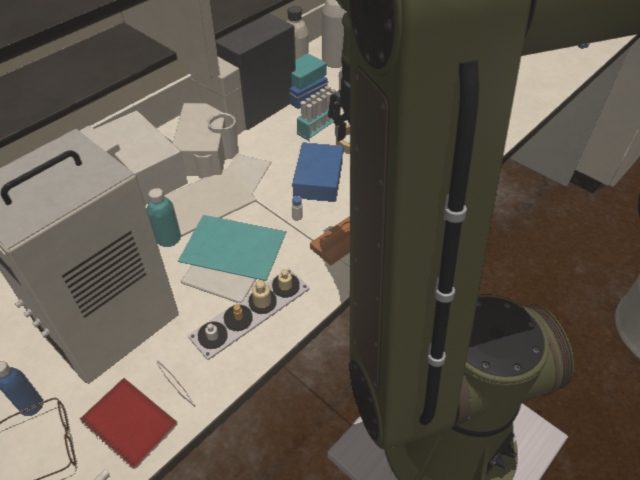

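Run:
```python
from h import *
f=np.load("w1.npz");im,d=f['im'],f['d'];s=dict(eef_rot=f['q'],ee_pos=f['p']);C=camw(s)
hsv=cv2.cvtColor(im,cv2.COLOR_RGB2HSV);W=cloud(d,C)
m=((hsv[...,0]<16)&(hsv[...,1]>110)&(hsv[...,2]>50)).astype(np.uint8);m[:,:270]=0;m[:,370:]=0;m[345:]=0;m[:105]=0
m=cv2.morphologyEx(m,cv2.MORPH_OPEN,np.ones((3,3)))
c,_=cv2.findContours(m,0,2);c=max(c,key=cv2.contourArea)
P=ray(c[:,0],.018,C)[:,:2]*1000;r=cv2.minAreaRect(P.astype(np.float32));print(r,cv2.minAreaRect(c))
print('z top',np.nanmedian(W[250:300,295:300,2]),'bench',np.nanmedian(W[170:250,250:280,2]))
for v,u in((240,408),(161,450),(290,490),(215,480)):print(u,v,W[v,u].round(3))
for uv in((319,260),(319,306)):print(ray(uv,.018,C))
```

```text
((447.8539123535156, -294.73712158203125), (265.3141174316406, 70.82373046875), 84.92103576660156) ((318.5, 223.0), (214.0, 65.0), 90.0)
z top 0.01713711353376464 bench -0.00023223489708584495
408 240 [ 0.554 -0.31   0.021]
450 161 [ 0.585 -0.217  0.058]
490 290 [ 0.637 -0.366  0.056]
480 215 [ 0.62  -0.276  0.055]
[[ 0.44599562 -0.32766044  0.018     ]]
[[ 0.44055127 -0.39123432  0.018     ]]
```

Request:
move_arm --pt "-1 0 32 0 0 0 1" --pt "-1 0 32 0 0 0 1" --pt "-1 0 32 0 0 0 1" --pt "-1 0 32 0 0 0 1" --pt "-1 0 32 0 0 0 1" --pt "-1 0 32 0 0 0 1" --pt "-1 0 32 0 0 0 1" --pt "-1 0 32 0 0 0 1" --pt "-1 0 32 0 0 0 1" --pt "-1 0 32 0 0 0 1" --pt "0 0 0 0 0 0 1" --pt "0 0 0 0 0 0 1"

```text
t: 3.4
ee_pos: [0.4671, 0.0657, 0.2512]
eef_rot: [-0.706, 0.707, -0.03, 0.03]
ft_force: [0.4, -0.5, -0.4]
grip_width: 0.0851
```

Run:
```python
from h import *
from cell import state,capture
s=state();im,d=capture("wrist");cv2.imwrite("pics/w2.png",im[...,::-1])
np.savez("w2.npz",im=im,d=d,q=s['eef_rot'],p=s['ee_pos'])
plan([.465,.03,.26],-.1)
```

```text
tcp [467.1  65.  251.2] shift now-axes [  0.9  -8.7 -35.1] shift target-axes [  1.4  -8.8 -35.1] rot [ 0.03  0.77 -0.01] q [ 0.14  0.06 -0.31  1.2  -0.    1.8 ] t 3.45
```

View pics/w2.png

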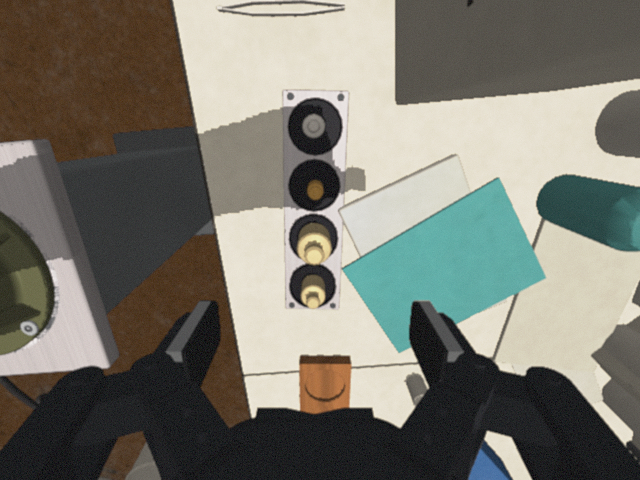

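```bash
cat > mw.py <<'E'
from h import *
import sys
f=np.load(sys.argv[1]);im,d=f['im'],f['d'];s=dict(eef_rot=f['q'],ee_pos=f['p']);C=camw(s);W=cloud(d,C)
x,y,z=W[...,0],W[...,1],W[...,2]
b=np.array([.4625,.0525]);a=-.09
reg=(x>.35)&(x<.58)&(y>-.1)&(y<.22)
m=(im.max(-1)<60)&reg&(z<.03)
# rack plate mask: everything not bench, via rectangle of dark+plate
from scipy import ndimage as nd
m2=m|((z>.022)&reg&(x<.52))
lab,k=nd.label(m2)
cs=[]
for i in range(1,k+1):
    q=lab==i
    if 800<q.sum()<6000:
        cc,_=cv2.findContours((q&m).astype(np.uint8),0,1);h=cv2.convexHull(np.vstack(cc));e=cv2.fitEllipse(h);p=ray(e[0],.018,C)[0];cs.append(p[:2]);print('cup',e,p.round(4))
for nm,zt,y0 in(('100',.051,.148),('50',.048,.085),('500',.074,.021),('200',.060,-.042)):
    q=reg&(abs(y-y0)<.03)&(abs(x-.462)<.03)&(abs(z-zt)<.004)
    vv,uu=np.nonzero(q);p=ray((uu.mean(),vv.mean()),zt,C)[0]
    q2=reg&(abs(y-y0)<.03)&(abs(x-.462)<.03)&(z>.025)
    print(nm,q.sum(),uu.mean().round(1),vv.mean().round(1),p.round(4),'mid',((W[q].min(0)+W[q].max(0))/2).round(4),'all',W[q2].min(0).round(4),W[q2].max(0).round(4))
E
python3 mw.py w2.npz
```

```text
cup ((314.45196533203125, 126.29428100585938), (53.052528381347656, 55.704017639160156), 179.936279296875) [0.4717 0.1471 0.018 ]
cup ((313.68988037109375, 184.7909698486328), (50.30649185180664, 50.84807205200195), 42.09822082519531) [0.4654 0.0844 0.018 ]
cup ((312.9002685546875, 237.38571166992188), (45.92612075805664, 47.02360916137695), 97.54631805419922) [0.4591 0.0217 0.018 ]
cup ((312.0609130859375, 285.0116271972656), (42.7761344909668, 44.95826721191406), 94.29496002197266) [ 0.4525 -0.0412  0.018 ]
100 136 313.5 125.4 [0.4709 0.148  0.051 ] mid [0.4708 0.148  0.0499] all [0.4597 0.1367 0.0341] [0.4818 0.1592 0.0522]
50 138 315.1 192.3 [0.4668 0.0814 0.048 ] mid [0.4667 0.0809 0.0466] all [0.432  0.0726 0.0254] [0.492  0.0897 0.3507]
500 283 314.0 254.8 [0.4605 0.0214 0.074 ] mid [0.4603 0.0197 0.0728] all [0.4415 0.0015 0.0253] [0.4792 0.039  0.0755]
200 135 312.8 301.9 [ 0.4537 -0.0413  0.06  ] mid [ 0.4533 -0.043   0.0589] all [ 0.4392 -0.0548  0.0251] [ 0.4679 -0.0283  0.0618]
```

Request:
move_arm --pt "-1 0 28 0 0 0 1" --pt "-1 0 28 0 0 0 1" --pt "-1 0 27 0 0 0 1" --pt "0 35 0 0 0 0 1" --pt "0 35 0 0 0 0 1" --pt "0 35 0 0 0 0 1" --pt "0 35 0 0 0 0 1" --pt "0 30 0 0 0 0 1" --pt "0 20 0 0 0 0 1" --pt "0 15 0 0 0 0 1" --pt "0 10 0 0 0 0 1" --pt "0 10 0 0 0 0 1" --pt "0 5 0 0 0 0 1" --pt "0 0 0 0 0 0 1" --pt "0 0 0 0 0 0 1" --grip_force 40

```text
t: 4.95
ee_pos: [0.4719, 0.1484, 0.0218]
eef_rot: [0.707, -0.706, 0.03, -0.031]
ft_force: [-1.2, 0.2, -0.1]
grip_width: 0.0853
```

Run:
```python
from h import *
from cell import state,capture
s=state()
plan([.471,.148,.0205],-.087)
im,d=capture("wrist");cv2.imwrite("pics/w3.png",im[...,::-1])
```

```text
tcp [471.9 148.4  21.8] shift now-axes [-0.8  1.3 -0.5] shift target-axes [-0.8  1.3 -0.5] rot [-0.01  0.04  0.04] q [ 0.3   0.31 -0.58  0.68 -0.    1.96] t 4.95
```

View pics/w3.png

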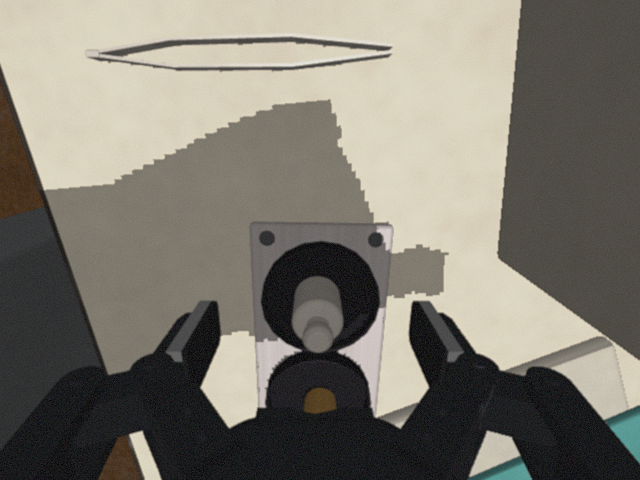

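Request:
move_arm --pt "-0.5 1 0 0 0 0 1" --pt "0 0 0 0 0 0 -1" --pt "0 0 0 0 0 0 -1" --pt "0 0 0 0 0 0 -1" --pt "0 0 0 0 0 0 -1" --pt "0 0 0 0 0 0 -1" --pt "0 0 0 0 0 0 -1" --pt "0 0 0 0 0 0 -1" --pt "0 0 0 0 0 0 -1" --pt "0 0 0 0 0 0 -1" --pt "0 0 0 0 0 0 -1" --pt "0 0 0 0 0 0 -1" --grip_force 40

```text
t: 6.2
ee_pos: [0.4712, 0.1484, 0.0205]
eef_rot: [0.706, -0.706, 0.03, -0.031]
ft_force: [-0.3, -1.1, 5.6]
grip_width: 0.0218
```

Run:
```python
from h import *
from cell import state,capture
s=state()
plan([.4394,-.3903,.150],-.087)
im,d=capture("wrist");cv2.imwrite("pics/w4.png",im[...,::-1])
```

```text
tcp [471.2 148.4  20.5] shift now-axes [  14.8 -129.5 -539.4] shift target-axes [  15.2 -129.5 -539.4] rot [-0.01  0.05  0.02] q [ 0.31  0.31 -0.59  0.68 -0.    1.96] t 6.2
```

View pics/w4.png

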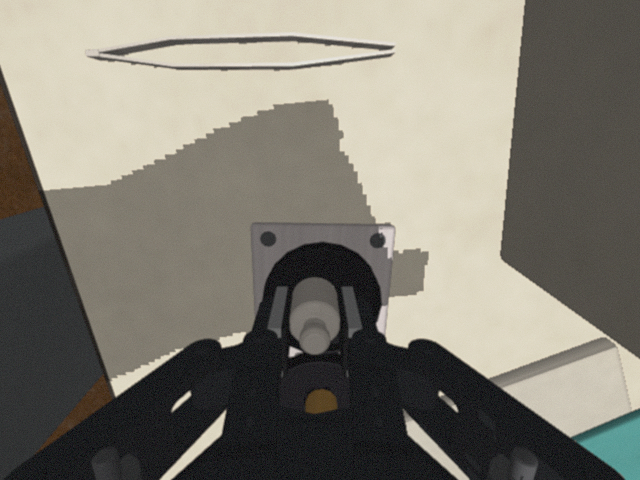

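Request:
move_arm --pt "0 -10 0 0 0 0 -1" --pt "0 -40 0 0 0 0 -1" --pt "0 -40 0 0 0 0 -1" --pt "0 -40 0 0 0 0 -1" --pt "1 0 -20 0 0 0 -1" --pt "1 0 -40 0 0 0 -1" --pt "1 0 -40 0 0 0 -1" --pt "1 0 -40 0 0 0 -1" --pt "1 0 -40 0 0 0 -1" --pt "1 0 -40 0 0 0 -1" --pt "1 0 -40 0 0 0 -1" --pt "1 0 -40 0 0 0 -1" --pt "1 0 -40 0 0 0 -1" --pt "1 0 -40 0 0 0 -1" --pt "1 0 -40 0 0 0 -1" --pt "1 0 -40 0 0 0 -1" --pt "1 0 -40 0 0 0 -1" --pt "1 0 -20 0 0 0 -1" --pt "1 0 -19 0 0 0 -1" --pt "0 0 0 0 0 0 -1"

```text
t: 8.25
ee_pos: [0.4394, -0.3914, 0.1502]
eef_rot: [-0.706, 0.706, -0.031, 0.031]
ft_force: [0.3, 0.3, -1.1]
grip_width: 0.0218
```

Run:
```python
from h import *
from cell import state,capture
s=state()
plan([.4394,-.3903,.021],-.087)
im,d=capture("wrist");cv2.imwrite("pics/w5.png",im[...,::-1]);print(s['grip_width'])
```

```text
tcp [ 439.4 -391.4  150.2] shift now-axes [-1.000e-01  1.292e+02  1.100e+00] shift target-axes [-1.000e-01  1.292e+02  1.100e+00] rot [ 0.01 -0.04 -0.  ] q [-0.73  0.34 -0.21  1.03 -0.    0.93] t 8.25
0.02182081202855431
```

View pics/w5.png

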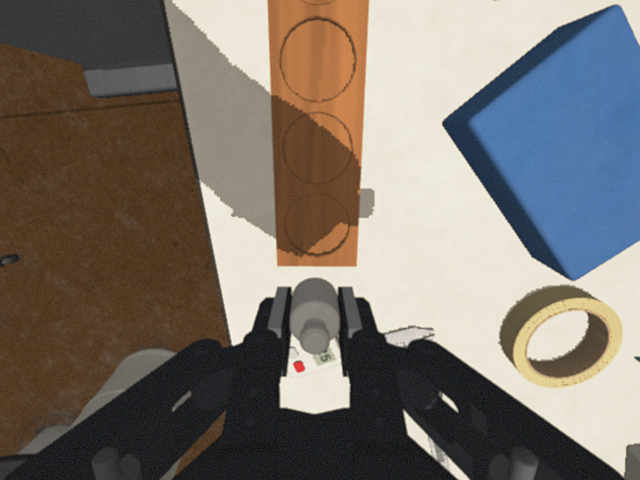

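Request:
move_arm --pt "0 30 1 0 0 0 -1" --pt "0 40 0 0 0 0 -1" --pt "0 30 0 0 0 0 -1" --pt "0 15 0 0 0 0 -1" --pt "0 8 0 0 0 0 -1" --pt "0 4 0 0 0 0 -1" --pt "0 2 0 0 0 0 -1" --pt "0 0 0 0 0 0 -1" --pt "0 0 0 0 0 0 -1"

```text
t: 9.2
ee_pos: [0.4402, -0.3894, 0.0223]
eef_rot: [-0.706, 0.707, -0.03, 0.031]
ft_force: [0.7, -0.0, 0.4]
grip_width: 0.0218
```

Run:
```python
from h import *
from cell import state,capture
s=state();print(s['ft_force'])
plan([.4394,-.3903,.021],-.087)
im,d=capture("wrist");cv2.imwrite("pics/w6.png",im[...,::-1]);print(s['grip_width'])
```

```text
[ 0.68773404 -0.01317348  0.36923151]
tcp [ 440.2 -389.4   22.3] shift now-axes [-0.7  1.3 -1. ] shift target-axes [-0.7  1.3 -1. ] rot [0.05 0.06 0.07] q [-0.72  0.45 -0.36  0.76  0.    0.93] t 9.2
0.02180684141058471
```

View pics/w6.png

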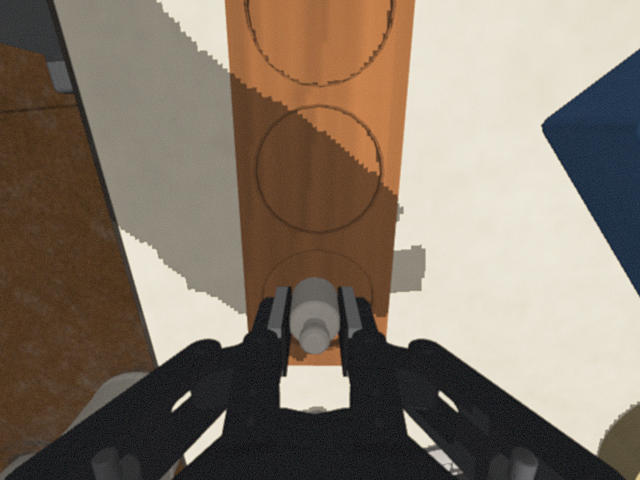

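Request:
move_arm --pt "0 1 0 0 0 0 -1" --pt "0 0.5 0 0 0 0 -1" --pt "0 0 0 0 0 0 0" --pt "0 0 0 0 0 0 1" --pt "0 0 0 0 0 0 1" --pt "0 0 0 0 0 0 1" --pt "0 0 0 0 0 0 1" --pt "0 0 0 0 0 0 1" --pt "0 -20 0 0 0 0 1" --pt "0 -40 0 0 0 0 1" --pt "0 -40 0 0 0 0 1" --pt "0 -30 0 0 0 0 1" --pt "-1 0 40 0 0 0 1" --pt "-1 0 40 0 0 0 1" --pt "-1 0 40 0 0 0 1" --pt "-2 0 40 0 0 0 1"

```text
t: 10.85
ee_pos: [0.4483, -0.2278, 0.1499]
eef_rot: [-0.706, 0.706, -0.03, 0.031]
ft_force: [0.5, -0.0, -0.6]
grip_width: 0.085
```

Run:
```python
from h import *
from cell import state,capture
s=state();print(s['ft_force'])
im,d=capture("wrist");cv2.imwrite("pics/w7.png",im[...,::-1]);print(s['grip_width'])
plan([.4667,.0815,.151],-.087)
im,d=capture("scene");cv2.imwrite("pics/scene2.png",im[...,::-1])
```

```text
[ 0.49738794 -0.01461181 -0.59438607]
0.08496695874512755
tcp [ 447.5 -222.3  149.6] shift now-axes [-6.100e+00  1.000e-01  3.043e+02] shift target-axes [ -7.3  -1.4 304.3] rot [-0.27  0.23 -0.06] q [-0.46  0.18 -0.41  0.98  0.    1.19] t 10.9
```

View pics/w7.png

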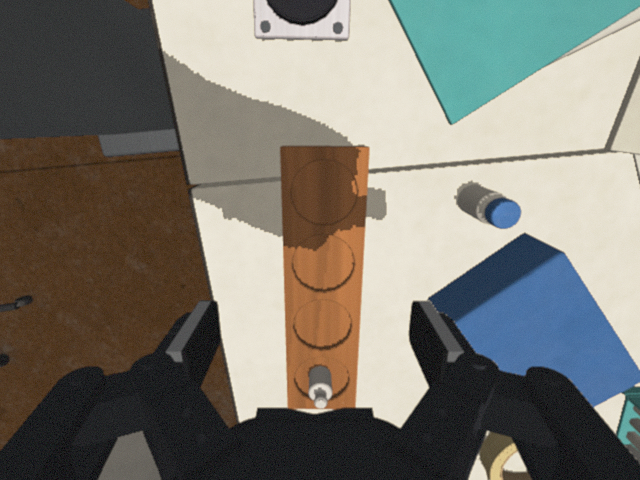

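Request:
move_arm --pt "-1 0 40 0 0 0 1" --pt "-1 0 40 0 0 0 1" --pt "-1 0 40 0 0 0 1" --pt "-1 0 40 0 0 0 1" --pt "-1 0 40 0 0 0 1" --pt "-1 0 40 0 0 0 1" --pt "-1 0 40 0 0 0 1" --pt "0 0 20 0 0 0 1" --pt "0 0 0 0 0 0 1" --pt "0 0 0 0 0 0 1"

```text
t: 11.95
ee_pos: [0.4674, 0.07, 0.1498]
eef_rot: [-0.706, 0.707, -0.03, 0.03]
ft_force: [0.5, -0.1, -1.4]
grip_width: 0.0854
```

Run:
```python
from h import *
from cell import state,capture
s=state()
im,d=capture("wrist");cv2.imwrite("pics/w8.png",im[...,::-1])
plan([.4667,.0815,.020],-.087,s)
C=camw(s);W=cloud(d,C);x,y,z=np.moveaxis(W,-1,0)
for nm,zt,y0 in(('50',.048,.085),('500',.074,.021)):
    q=(abs(y-y0)<.025)&(abs(x-.462)<.03)&(abs(z-zt)<.004)
    vv,uu=np.nonzero(q);print(nm,len(vv),uu.mean(),vv.mean(),ray((uu.mean(),vv.mean()),zt,C)[0].round(4))
```

```text
tcp [467.4  70.  149.8] shift now-axes [ -1.7 129.7  11.5] shift target-axes [ -1.7 129.8  11.4] rot [0.04 0.09 0.  ] q [ 0.15  0.13 -0.47  0.97 -0.    1.81] t 11.95
50 253 315.4347826086956 223.26482213438734 [0.4669 0.0813 0.048 ]
500 507 313.8441814595661 309.61341222879685 [0.4606 0.0218 0.074 ]
```

View pics/w8.png

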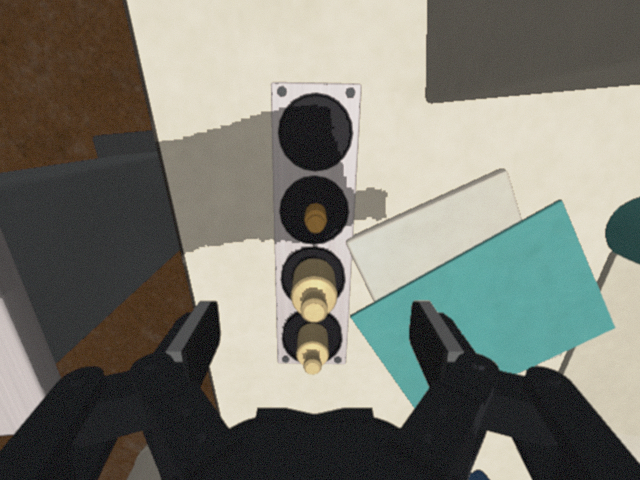

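Request:
move_arm --pt "-1 20 6 0 0 0 1" --pt "-1 30 6 0 0 0 1" --pt "0 30 0 0 0 0 1" --pt "0 25 0 0 0 0 1" --pt "0 12 0 0 0 0 1" --pt "0 8 0 0 0 0 1" --pt "0 4 0 0 0 0 1" --pt "0 1 0 0 0 0 1" --pt "0 1 0 0 0 0 1" --pt "0 0 0 0 0 0 -0.3" --pt "0 0 0 0 0 0 -0.3" --pt "0 0 0 0 0 0 -0.3" --pt "0 0 0 0 0 0 -0.3" --pt "0 0 0 0 0 0 -0.3" --pt "0 0 0 0 0 0 -0.3" --pt "0 0 0 0 0 0 -0.3" --grip_force 25

```text
t: 13.6
ee_pos: [0.4662, 0.0825, 0.0188]
eef_rot: [-0.706, 0.706, -0.03, 0.03]
ft_force: [-0.4, -0.5, -0.5]
grip_width: 0.03
```

Run:
```python
from h import *
from cell import state,capture
s=state()
im,d=capture("wrist");cv2.imwrite("pics/w9.png",im[...,::-1])
plan([.4667,.0815,.0195],-.087,s)
C=camw(s);W=cloud(d,C);print(s['grip_width'])
# finger geometry in tool coords
R,p=pose(s);L=(W-p)@R*1000
q=(np.abs(L[...,0])<70)&(L[...,1]>-30)&(L[...,1]<12)&(abs(L[...,2])<11)
for sg in(-1,1):
    a=L[q&(np.sign(L[...,0])==sg)&(abs(L[...,0])>15)];print(sg,np.percentile(a,[0,2,50,98,100],axis=0).round(1).tolist())
```

```text
tcp [466.2  82.5  18.8] shift now-axes [ 0.6 -0.7 -1. ] shift target-axes [ 0.6 -0.7 -1. ] rot [ 0.    0.05 -0.  ] q [ 0.18  0.28 -0.63  0.66  0.    1.83] t 13.6
0.029959736674037497
-1 [[-36.0, -30.0, -10.8], [-35.0, -29.1, -9.4], [-25.1, -2.0, 7.0], [-15.5, 11.6, 10.9], [-15.0, 12.0, 11.0]]
1 [[15.0, -30.0, -11.0], [16.0, -28.3, -10.5], [25.4, 6.8, 7.1], [68.9, 11.8, 10.8], [69.9, 12.0, 11.0]]
```

View pics/w9.png

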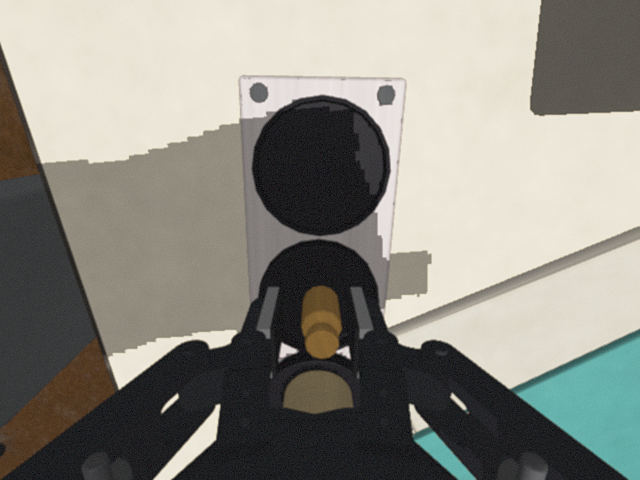

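Request:
move_arm --pt "0.5 0 -1 0 0 0 -0.4" --pt "0 0 0 0 0 0 -0.5" --pt "0 0 0 0 0 0 -0.6" --pt "0 0 0 0 0 0 -0.7" --pt "0 0 0 0 0 0 -1" --pt "0 0 0 0 0 0 -1" --pt "0 0 0 0 0 0 -1" --pt "0 0 0 0 0 0 -1" --pt "0 0 0 0 0 0 -1" --pt "0 -2 0 0 0 0 -1" --pt "0 -5 0 0 0 0 -1" --pt "0 -5 0 0 0 0 -1" --pt "0 -8 0 0 0 0 -1" --pt "0 0 0 0 0 0 -1" --pt "0 0 0 0 0 0 -1" --grip_force 25

```text
t: 15.15
ee_pos: [0.467, 0.0816, 0.0392]
eef_rot: [0.707, -0.706, 0.03, -0.031]
ft_force: [0.4, 0.7, -1.4]
grip_width: 0.0167
```

Run:
```python
from h import *
from cell import state,capture
s=state()
im,d=capture("wrist");cv2.imwrite("pics/w10.png",im[...,::-1])
print(s['grip_width'])
im2,d=capture("side");cv2.imwrite("pics/s10.png",cv2.resize(im2[220:420,230:390,::-1],None,fx=3,fy=3))
plan([.4451,-.3266,.150],-.087,s)
```

```text
0.01670434724444374
tcp [467.   81.6  39.2] shift now-axes [  13.4 -110.9 -408.5] shift target-axes [  13.6 -110.8 -408.5] rot [-0.02  0.05  0.05] q [ 0.17  0.25 -0.61  0.71  0.    1.83] t 15.15
```

View pics/w10.png

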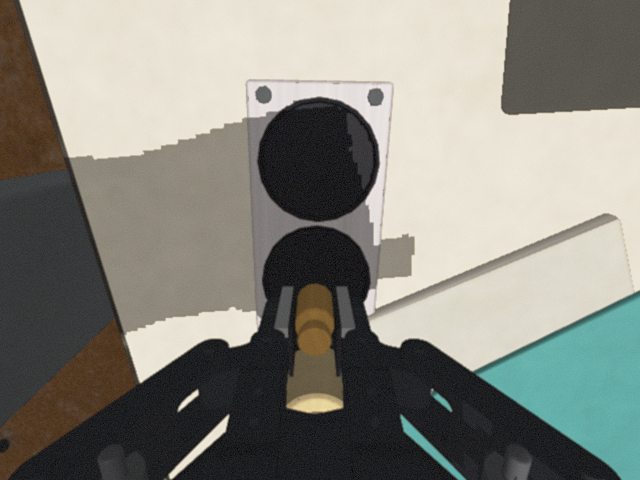

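View pics/s10.png

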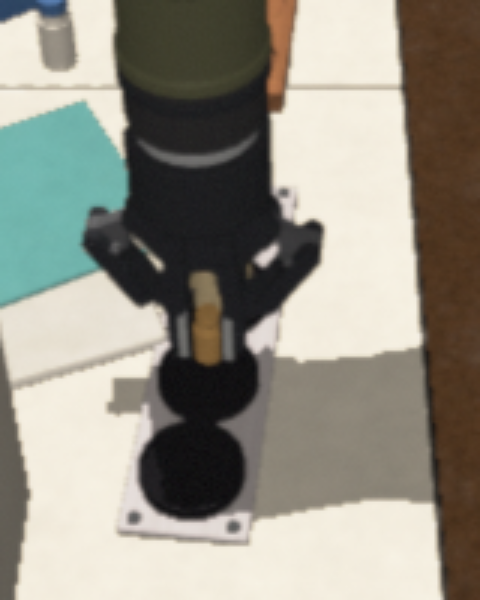

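Request:
move_arm --pt "0 -11 0 0 0 0 -1" --pt "0 -35 0 0 0 0 -1" --pt "0 -35 0 0 0 0 -1" --pt "0 -30 0 0 0 0 -1" --pt "1 0 -20 0 0 0 -1" --pt "1 0 -35 0 0 0 -1" --pt "1 0 -35 0 0 0 -1" --pt "1 0 -35 0 0 0 -1" --pt "1 0 -35 0 0 0 -1" --pt "1 0 -35 0 0 0 -1" --pt "1 0 -35 0 0 0 -1" --pt "1 0 -35 0 0 0 -1" --pt "1 0 -35 0 0 0 -1" --pt "1 0 -35 0 0 0 -1" --pt "1 0 -35 0 0 0 -1" --pt "1 0 -20 0 0 0 -1" --pt "1 0 -18 0 0 0 -1" --pt "0 0 0 0 0 0 -1" --pt "0 0 0 0 0 0 -1"

```text
t: 17.15
ee_pos: [0.4443, -0.3257, 0.1498]
eef_rot: [0.707, -0.706, 0.031, -0.03]
ft_force: [-0.1, -0.0, -0.5]
grip_width: 0.0167
```

Run:
```python
from h import *
from cell import state,capture
s=state()
im,d=capture("wrist");cv2.imwrite("pics/w11.png",im[...,::-1])
print(s['grip_width'])
plan([.4451,-.3266,.020],-.087,s)
```

```text
0.016666513803022264
tcp [ 444.3 -325.7  149.8] shift now-axes [  0.9 129.8  -0.9] shift target-axes [  0.9 129.8  -0.8] rot [-0.05  0.03 -0.02] q [-0.63  0.27 -0.3   1.    0.    1.02] t 17.15
```

View pics/w11.png

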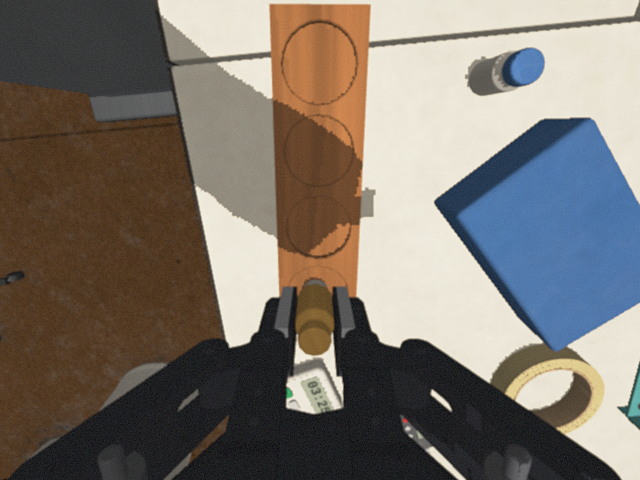

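Request:
move_arm --pt "1 30 -1 0 0 0 -1" --pt "0 40 0 0 0 0 -1" --pt "0 30 0 0 0 0 -1" --pt "0 15 0 0 0 0 -1" --pt "0 8 0 0 0 0 -1" --pt "0 4 0 0 0 0 -1" --pt "0 2 0 0 0 0 -1" --pt "0 0.5 0 0 0 0 -1" --pt "0 0 0 0 0 0 -1" --pt "0 0 0 0 0 0 -1"

```text
t: 18.2
ee_pos: [0.4458, -0.3275, 0.021]
eef_rot: [-0.706, 0.707, -0.03, 0.031]
ft_force: [-0.3, 0.4, -1.0]
grip_width: 0.0166
```

Run:
```python
from h import *
from cell import state,capture
s=state()
im,d=capture("wrist");cv2.imwrite("pics/w12.png",im[...,::-1])
print(s['grip_width'],s['ft_force'])
plan([.4451,-.3266,.019],-.087,s)
```

```text
0.01663358852674558 [-0.31878531  0.35980649 -0.96908628]
tcp [ 445.8 -327.5   21. ] shift now-axes [-0.8  2.   0.9] shift target-axes [-0.8  2.   0.9] rot [0.03 0.05 0.06] q [-0.63  0.4  -0.44  0.73  0.    1.02] t 18.2
```

View pics/w12.png

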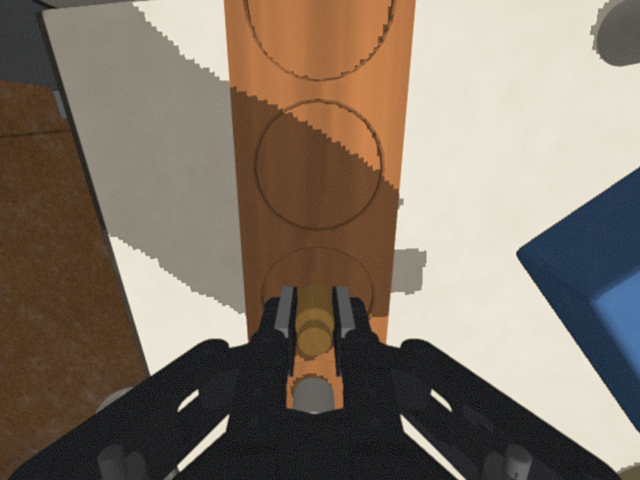

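Request:
move_arm --pt "0 1 0 0 0 0 -1" --pt "0 0.5 0 0 0 0 -1" --pt "0 0 0 0 0 0 -1" --pt "0 0 0 0 0 0 -0.4" --pt "0 0 0 0 0 0 0" --pt "0 0 0 0 0 0 1" --pt "0 0 0 0 0 0 1" --pt "0 0 0 0 0 0 1" --pt "0 0 0 0 0 0 1" --pt "0 0 0 0 0 0 1" --pt "0 -20 0 0 0 0 1" --pt "0 -40 0 0 0 0 1" --pt "0 -40 0 0 0 0 1" --pt "0 -30 0 0 0 0 1" --pt "-2 0 30 0 0 0 1" --pt "-2 0 40 0 0 0 1" --pt "-2 0 40 0 0 0 1" --pt "0 0 0 0 0 0 1"

```text
t: 20.05
ee_pos: [0.4482, -0.2133, 0.1488]
eef_rot: [0.707, -0.706, 0.029, -0.029]
ft_force: [-0.1, -0.6, 0.2]
grip_width: 0.0855
```

Run:
```python
from h import *
from cell import state,capture
s=state()
im,d=capture("wrist");cv2.imwrite("pics/w13.png",im[...,::-1])
print(s['grip_width'],s['ft_force'])
plan([.4604,.021,.150],-.087,s)
```

```text
0.0855213398825428 [-0.08588652 -0.60722841  0.1532259 ]
tcp [ 448.2 -213.3  148.8] shift now-axes [ -7.1  -0.8 234.5] shift target-axes [ -8.2  -1.2 234.5] rot [-0.11  0.28 -0.06] q [-0.45  0.17 -0.42  0.98  0.    1.21] t 20.05
```

View pics/w13.png

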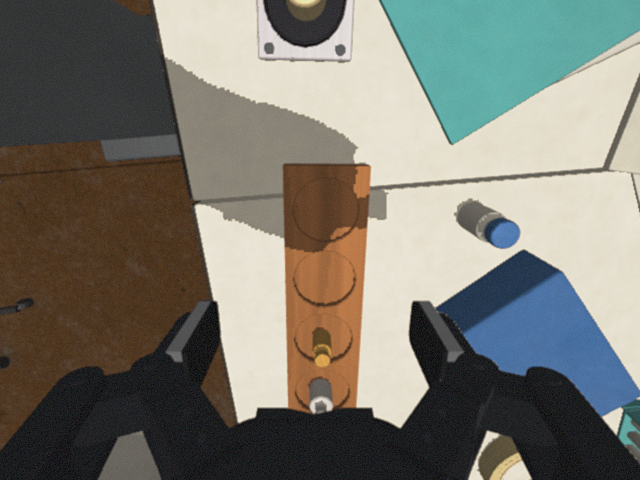

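Request:
move_arm --pt "-1 0 30 0 0 0 1" --pt "-2 0 40 0 0 0 1" --pt "-2 0 40 0 0 0 1" --pt "-2 0 40 0 0 0 1" --pt "0 0 40 0 0 0 1" --pt "0 0 30 0 0 0 1" --pt "0 0 13 0 0 0 1" --pt "0 0 0 0 0 0 1" --pt "0 0 0 0 0 0 1"

```text
t: 21.0
ee_pos: [0.4622, 0.0147, 0.1487]
eef_rot: [-0.706, 0.707, -0.031, 0.031]
ft_force: [0.1, -1.3, -0.4]
grip_width: 0.0855
```

Run:
```python
from h import *
from cell import state,capture
s=state()
im,d=capture("wrist");cv2.imwrite("pics/w14.png",im[...,::-1])
C=camw(s);W=cloud(d,C);x,y,z=np.moveaxis(W,-1,0)
for nm,zt,y0 in(('500',.074,.021),('200',.06,-.042)):
    q=(abs(y-y0)<.025)&(abs(x-.462)<.03)&(abs(z-zt)<.004)
    vv,uu=np.nonzero(q);print(nm,len(vv),uu.mean(),vv.mean(),ray((uu.mean(),vv.mean()),zt,C)[0].round(4))
plan([.4604,.021,.025],-.087,s)
```

```text
500 642 314.4470404984424 241.09345794392524 [0.4605 0.021  0.074 ]
200 277 312.8808664259928 309.7942238267148 [ 0.4538 -0.0414  0.06  ]
tcp [462.2  14.7 148.7] shift now-axes [ -2.3 123.7   6.3] shift target-axes [ -2.3 123.7   6.2] rot [0.05 0.03 0.  ] q [ 0.03  0.11 -0.5   0.96 -0.    1.69] t 21.0
```

View pics/w14.png

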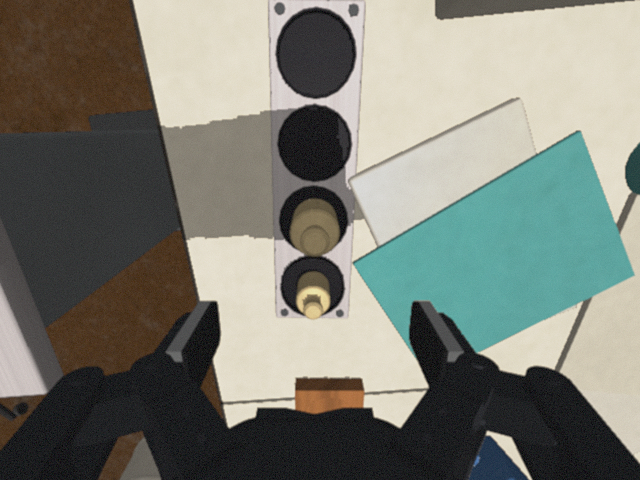

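Run:
```python
from h import *
f=np.load("w2.npz");C=camw(dict(eef_rot=f['q'],ee_pos=f['p']));W=cloud(f['d'],C)
for u,v in((352,268),(380,260),(450,250),(350,210),(400,190),(420,390)):print(u,v,W[v,u].round(3))
```

```text
352 268 [ 0.504 -0.022  0.019]
380 260 [ 0.539 -0.015  0.016]
450 250 [ 0.623 -0.008  0.018]
350 210 [0.505 0.05  0.012]
400 190 [0.565 0.069 0.011]
420 390 [ 0.586 -0.206  0.03 ]
```

Request:
move_arm --pt "-1 20 3 0 0 0 1" --pt "-1 30 3 0 0 0 1" --pt "0 30 0 0 0 0 1" --pt "0 22 0 0 0 0 1" --pt "0 12 0 0 0 0 1" --pt "0 5 0 0 0 0 1" --pt "0 3 0 0 0 0 1" --pt "0 0 0 0 0 0 1" --pt "0 0 0 0 0 0 0.2" --pt "0 0 0 0 0 0 0" --pt "0 0 0 0 0 0 -1" --pt "0 0 0 0 0 0 -1" --pt "0 0 0 0 0 0 -1" --pt "0 0 0 0 0 0 -1" --pt "0 0 0 0 0 0 -1" --pt "0 0 0 0 0 0 -1" --pt "0 -3 0 0 0 0 -1" --pt "0 -7 0 0 0 0 -1" --pt "0 -10 0 0 0 0 -1" --pt "0 0 0 0 0 0 -1" --grip_force 60

```text
t: 23.05
ee_pos: [0.4614, 0.0219, 0.0481]
eef_rot: [0.707, -0.706, 0.03, -0.031]
ft_force: [0.9, -0.5, -4.5]
grip_width: 0.0366
```

Run:
```python
from h import *
from cell import state,capture
s=state()
im,d=capture("wrist");cv2.imwrite("pics/w15.png",im[...,::-1])
print(s['grip_width'],s['ft_force'])
plan([.4507,-.2628,.150],-.087,s)
```

```text
0.03661574599640973 [ 0.89995968 -0.45402219 -4.48161792]
tcp [461.4  21.9  48.1] shift now-axes [  14.  -101.9 -284.5] shift target-axes [  14.1 -101.9 -284.5] rot [-0.02  0.05  0.1 ] q [ 0.05  0.22 -0.63  0.72  0.    1.7 ] t 23.05
```

View pics/w15.png

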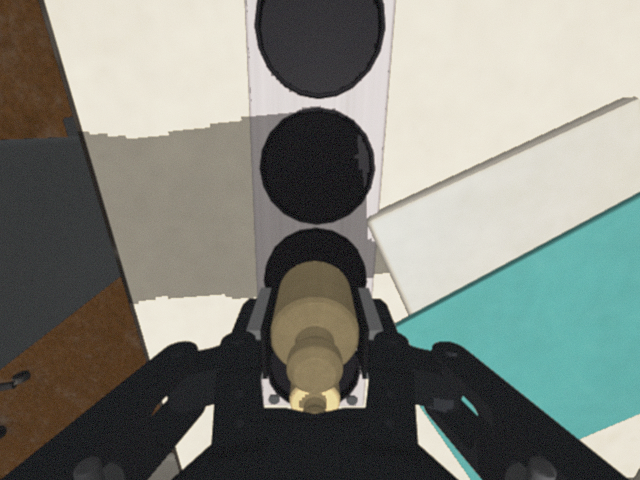

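Request:
move_arm --pt "0 -12 0 0 0 0 -1" --pt "0 -30 0 0 0 0 -1" --pt "0 -30 0 0 0 0 -1" --pt "0 -30 0 0 0 0 -1" --pt "1 0 -15 0 0 0 -1" --pt "1 0 -30 0 0 0 -1" --pt "2 0 -30 0 0 0 -1" --pt "2 0 -30 0 0 0 -1" --pt "2 0 -30 0 0 0 -1" --pt "2 0 -30 0 0 0 -1" --pt "1 0 -30 0 0 0 -1" --pt "1 0 -30 0 0 0 -1" --pt "1 0 -30 0 0 0 -1" --pt "1 0 -20 0 0 0 -1" --pt "0 0 -9 0 0 0 -1" --pt "0 0 0 0 0 0 -1" --pt "0 0 0 0 0 0 -1"

```text
t: 24.8
ee_pos: [0.4497, -0.2615, 0.1488]
eef_rot: [0.707, -0.706, 0.031, -0.03]
ft_force: [-0.4, -0.5, -5.1]
grip_width: 0.0367
```

Run:
```python
from h import *
from cell import state,capture
s=state()
im,d=capture("wrist");cv2.imwrite("pics/w16.png",im[...,::-1])
print(s['grip_width'],s['ft_force'])
plan([.4507,-.2628,.028],-.087,s)
```

```text
0.03671717770217649 [-0.43758828 -0.50999271 -5.12676345]
tcp [ 449.7 -261.5  148.8] shift now-axes [  1.1 120.8  -1.3] shift target-axes [  1.1 120.8  -1.2] rot [-0.06  0.06 -0.03] q [-0.53  0.22 -0.37  0.99  0.    1.13] t 24.8
```

View pics/w16.png

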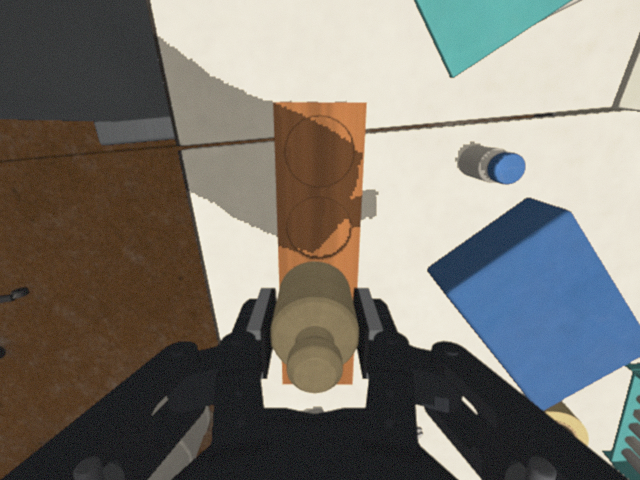

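Request:
move_arm --pt "1 25 -1 0 0 0 -1" --pt "0 35 0 0 0 0 -1" --pt "0 30 0 0 0 0 -1" --pt "0 15 0 0 0 0 -1" --pt "0 8 0 0 0 0 -1" --pt "0 4 0 0 0 0 -1" --pt "0 2 0 0 0 0 -1" --pt "0 0 0 0 0 0 -1" --pt "0 0 0 0 0 0 -1"

```text
t: 25.75
ee_pos: [0.4516, -0.2638, 0.0307]
eef_rot: [-0.706, 0.707, -0.03, 0.031]
ft_force: [0.8, 0.2, -4.9]
grip_width: 0.0366
```

Run:
```python
from h import *
from cell import state,capture
s=state()
im,d=capture("wrist");cv2.imwrite("pics/w17.png",im[...,::-1])
print(s['grip_width'],s['ft_force'])
plan([.4507,-.2628,.028],-.087,s)
```

```text
0.03663933834571069 [ 0.77437038  0.23872442 -4.87830227]
tcp [ 451.6 -263.8   30.7] shift now-axes [-1.   2.7  0.9] shift target-axes [-1.   2.7  0.9] rot [0.04 0.05 0.08] q [-0.53  0.34 -0.51  0.72  0.    1.13] t 25.75
```

View pics/w17.png

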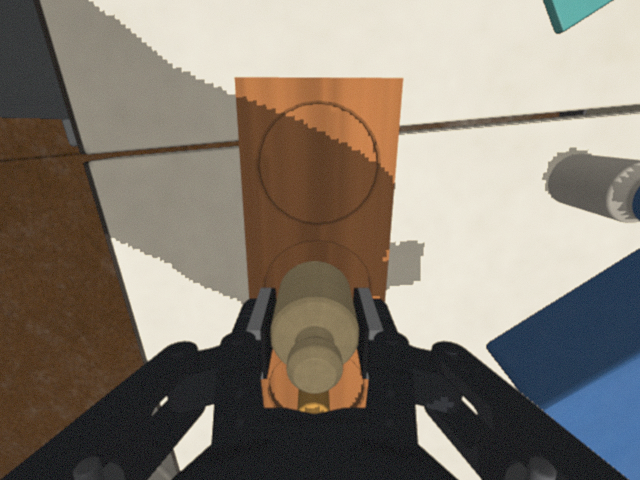

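Request:
move_arm --pt "0 1 0 0 0 0 -1" --pt "0 1 0 0 0 0 -1" --pt "0 0 0 0 0 0 -1" --pt "0 0 0 0 0 0 -1"

```text
t: 26.2
ee_pos: [0.4509, -0.2635, 0.0278]
eef_rot: [-0.706, 0.706, -0.03, 0.03]
ft_force: [-0.1, 0.6, -5.0]
grip_width: 0.0366
```

Request:
move_arm --pt "0 0.5 0 0 0 0 -1" --pt "0 0.5 0 0 0 0 -1" --pt "0 0 0 0 0 0 -1" --pt "0 0 0 0 0 0 -1"

```text
t: 26.6
ee_pos: [0.4509, -0.2635, 0.0277]
eef_rot: [-0.706, 0.707, -0.03, 0.031]
ft_force: [-2.9, 2.3, 6.4]
grip_width: 0.0366
```

Request:
move_arm --pt "0 0 0 0 0 0 -0.1" --pt "0 0 0 0 0 0 0.3" --pt "0 0 0 0 0 0 1" --pt "0 0 0 0 0 0 1" --pt "0 0 0 0 0 0 1" --pt "0 0 0 0 0 0 1" --pt "0 0 0 0 0 0 1" --pt "0 -20 0 0 0 0 1" --pt "0 -40 0 0 0 0 1" --pt "0 -40 0 0 0 0 1" --pt "0 -22 0 0 0 0 1" --pt "-2 0 30 0 0 0 1" --pt "-3 0 40 0 0 0 1" --pt "-3 0 40 0 0 0 1" --pt "-3 0 40 0 0 0 1" --pt "-3 0 40 0 0 0 1" --pt "-2 0 26 0 0 0 1" --pt "0 0 0 0 0 0 1" --pt "0 0 0 0 0 0 1"

```text
t: 28.5
ee_pos: [0.4536, -0.0466, 0.1489]
eef_rot: [-0.706, 0.707, -0.03, 0.03]
ft_force: [-0.5, -0.1, 0.7]
grip_width: 0.0854
```

Run:
```python
from h import *
from cell import state,capture
s=state()
im,d=capture("wrist");cv2.imwrite("pics/w18.png",im[...,::-1])
C=camw(s);W=cloud(d,C);x,y,z=np.moveaxis(W,-1,0)
for nm,zt,y0 in(('200',.06,-.042),):
    q=(abs(y-y0)<.025)&(abs(x-.462)<.03)&(abs(z-zt)<.004)
    vv,uu=np.nonzero(q);print(nm,len(vv),uu.mean(),vv.mean(),ray((uu.mean(),vv.mean()),zt,C)[0].round(4))
plan([.4537,-.0414,.022],-.087,s)
im,d=capture("side");cv2.imwrite("pics/s18.png",im[...,::-1])
```

```text
200 340 317.0029411764706 237.21764705882353 [ 0.4536 -0.0423  0.06  ]
tcp [453.6 -46.6 148.9] shift now-axes [ -0.4 126.9   5.3] shift target-axes [ -0.4 126.9   5.2] rot [0.03 0.14 0.01] q [-0.1   0.1  -0.51  0.96 -0.    1.55] t 28.5
```

View pics/w18.png

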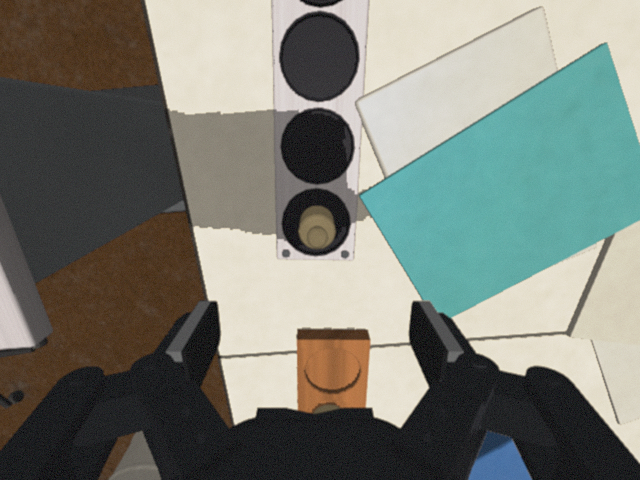

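View pics/s18.png

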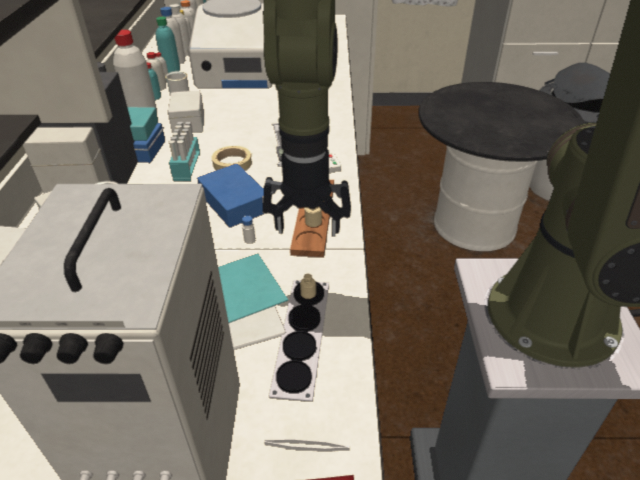

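Request:
move_arm --pt "0 20 2 0 0 0 1" --pt "0 30 3 0 0 0 1" --pt "0 30 0 0 0 0 1" --pt "0 23 0 0 0 0 1" --pt "0 12 0 0 0 0 1" --pt "0 6 0 0 0 0 1" --pt "0 4 0 0 0 0 1" --pt "0 0 0 0 0 0 1" --pt "0 0 0 0 0 0 0.2" --pt "0 0 0 0 0 0 -0.1" --pt "0 0 0 0 0 0 -1" --pt "0 0 0 0 0 0 -1" --pt "0 0 0 0 0 0 -1" --pt "0 0 0 0 0 0 -1" --pt "0 0 0 0 0 0 -1" --pt "0 0 0 0 0 0 -1" --pt "0 -3 0 0 0 0 -1" --pt "0 -7 0 0 0 0 -1" --pt "0 -10 0 0 0 0 -1" --pt "0 0 0 0 0 0 -1" --grip_force 45

```text
t: 30.6
ee_pos: [0.4551, -0.042, 0.0453]
eef_rot: [-0.706, 0.706, -0.03, 0.031]
ft_force: [0.6, -0.2, -0.6]
grip_width: 0.0279
```

Run:
```python
from h import *
from cell import state,capture
s=state()
im,d=capture("wrist");cv2.imwrite("pics/w19.png",im[...,::-1])
print(s['grip_width'],s['ft_force'])
plan([.4564,-.1991,.150],-.087,s)
```

```text
0.027859176031493748 [ 0.58541158 -0.21991356 -0.64898233]
tcp [455.1 -42.   45.3] shift now-axes [  15.  -104.7 -156.4] shift target-axes [  14.9 -104.7 -156.4] rot [-0.    0.05  0.13] q [-0.09  0.21 -0.65  0.71  0.    1.56] t 30.6
```

View pics/w19.png

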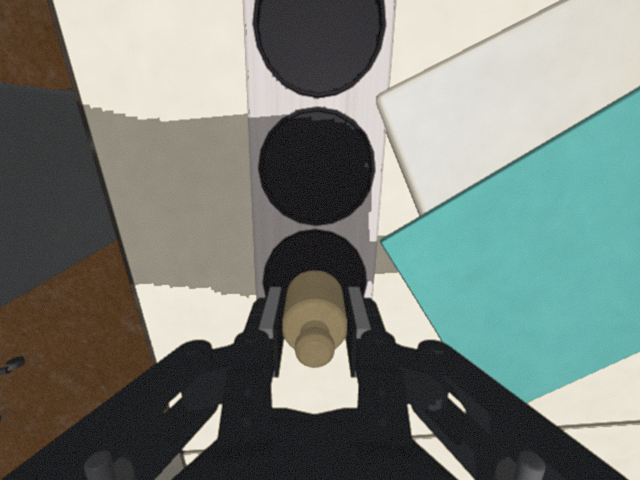

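Request:
move_arm --pt "0 -14 0 0 0 0 -1" --pt "0 -30 0 0 0 0 -1" --pt "0 -30 0 0 0 0 -1" --pt "0 -30 0 0 0 0 -1" --pt "2 0 -15 0 0 0 -1" --pt "3 0 -30 0 0 0 -1" --pt "3 0 -30 0 0 0 -1" --pt "3 0 -30 0 0 0 -1" --pt "2 0 -30 0 0 0 -1" --pt "1 0 -16 0 0 0 -1" --pt "0 0 -5 0 0 0 -1" --pt "0 0 0 0 0 0 -1" --pt "0 0 0 0 0 0 -1"

```text
t: 31.95
ee_pos: [0.4543, -0.1977, 0.1476]
eef_rot: [0.707, -0.706, 0.03, -0.03]
ft_force: [0.1, -0.2, -1.9]
grip_width: 0.0279
```

Run:
```python
from h import *
from cell import state,capture
s=state()
im,d=capture("wrist");cv2.imwrite("pics/w20.png",im[...,::-1])
print(s['grip_width'],s['ft_force'])
plan([.4564,-.1991,.025],-.087,s)
```

```text
0.027868739383882252 [ 0.07371768 -0.24650636 -1.86554852]
tcp [ 454.3 -197.7  147.6] shift now-axes [  2.3 122.6  -1.3] shift target-axes [  2.3 122.6  -1.2] rot [-0.04  0.07 -0.03] q [-0.41  0.17 -0.43  0.97  0.    1.25] t 31.95
```

View pics/w20.png

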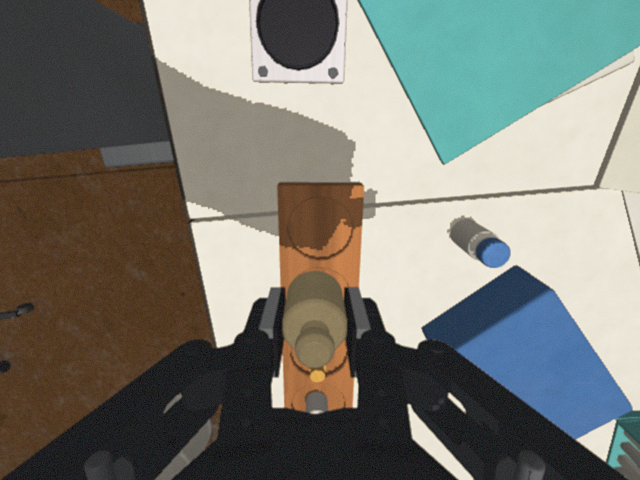

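Request:
move_arm --pt "1 25 -1 0 0 0 -1" --pt "1 35 0 0 0 0 -1" --pt "0 30 0 0 0 0 -1" --pt "0 15 0 0 0 0 -1" --pt "0 8 0 0 0 0 -1" --pt "0 5 0 0 0 0 -1" --pt "0 3 0 0 0 0 -1" --pt "0 1 0 0 0 0 -1" --pt "0 0 0 0 0 0 -1" --pt "0 0 0 0 0 0 -1"

```text
t: 33.0
ee_pos: [0.4569, -0.1999, 0.0264]
eef_rot: [-0.706, 0.707, -0.03, 0.031]
ft_force: [0.2, -0.8, -1.1]
grip_width: 0.0279
```

Run:
```python
from h import *
from cell import state,capture
s=state()
im,d=capture("wrist");cv2.imwrite("pics/w21.png",im[...,::-1])
print(s['grip_width'],s['ft_force'])
plan([.4564,-.1991,.023],-.087,s)
```

```text
0.027865694797067048 [ 0.21102465 -0.81329502 -1.10018378]
tcp [ 456.9 -199.9   26.4] shift now-axes [-0.6  3.4  0.8] shift target-axes [-0.6  3.4  0.8] rot [0.02 0.05 0.06] q [-0.41  0.31 -0.57  0.69  0.    1.24] t 33.0
```

View pics/w21.png

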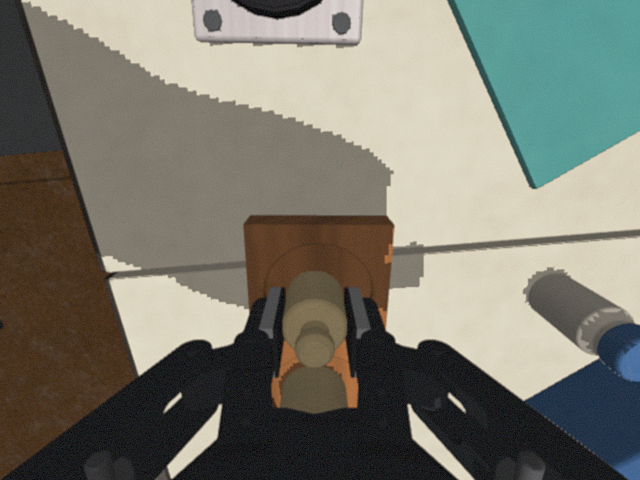

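Request:
move_arm --pt "0 1 0 0 0 0 -1" --pt "0 0.5 0 0 0 0 -1" --pt "0 0 0 0 0 0 -1" --pt "0 0 0 0 0 0 -1"

```text
t: 33.45
ee_pos: [0.4565, -0.1998, 0.0244]
eef_rot: [-0.706, 0.706, -0.03, 0.031]
ft_force: [-0.3, -0.1, -0.2]
grip_width: 0.0282
```

Request:
move_arm --pt "0 0.5 0 0 0 0 -1" --pt "0 0.3 0 0 0 0 -1" --pt "0 0 0 0 0 0 -1" --pt "0 0 0 0 0 0 -1"

```text
t: 33.85
ee_pos: [0.4565, -0.1998, 0.0244]
eef_rot: [-0.706, 0.707, -0.03, 0.031]
ft_force: [-3.1, 1.8, 9.4]
grip_width: 0.0283
```

Contact with the floor. Release, lift and view from the left.

Request:
move_arm --pt "0 0 0 0 0 0 -0.3" --pt "0 0 0 0 0 0 0" --pt "0 0 0 0 0 0 1" --pt "0 0 0 0 0 0 1" --pt "0 0 0 0 0 0 1" --pt "0 0 0 0 0 0 1" --pt "0 0 0 0 0 0 1" --pt "0 -20 0 0 0 0 1" --pt "0 -40 0 0 0 0 1" --pt "0 -40 0 0 0 0 1" --pt "0 -40 0 0 0 0 1" --pt "0 -40 0 0 0 0 1" --pt "-1 0 20 0 0 0 1" --pt "0 0 0 0 0 0 1" --pt "0 0 0 0 0 0 1" --pt "0 0 0 0 0 0 1"

```text
t: 35.45
ee_pos: [0.4565, -0.1798, 0.2026]
eef_rot: [0.707, -0.706, 0.031, -0.03]
ft_force: [-0.5, 0.2, 0.6]
grip_width: 0.0853
```

```bash
cat > chk.py <<'E'
from h import *
from cell import state,capture
s=state()
im,d=capture("wrist");cv2.imwrite("pics/w22.png",im[...,::-1])
C=camw(s);W=cloud(d,C);B=np.array([.4479,-.2947]);ya=np.array([.0885,.9961]);xa=np.array([.9961,-.0885])
x,y,z=np.moveaxis(W,-1,0)
lx=(x-B[0])*xa[0]+(y-B[1])*xa[1];ly=(x-B[0])*ya[0]+(y-B[1])*ya[1]
for nm,zt,y0 in(('200',.06,.096),('500',.074,.032),('50',.048,-.032),('100',.051,-.096)):
    q=(abs(ly-y0)<.025)&(abs(lx)<.03)&(abs(z-zt)<.004)
    vv,uu=np.nonzero(q)
    if len(vv)==0: print(nm,'not seen');continue
    p=ray((uu.mean(),vv.mean()),zt,C)[0][:2]-B;print(nm,len(vv),uu.mean().round(),vv.mean().round(),'block xy mm',(p@xa*1000).round(1),(p@ya*1000).round(1),'top z',np.percentile(z[q],90).round(4))
im,d=capture("side");cv2.imwrite("pics/s22.png",cv2.resize(im[150:300,220:380,::-1],None,fx=4,fy=4))
print(s['ee_pos'],s['t'])
E
python3 chk.py
```

```text
200 220 317.0 244.0 block xy mm -2.0 95.0 top z 0.0602
500 328 316.0 313.0 block xy mm -2.0 31.4 top z 0.0742
50 129 316.0 351.0 block xy mm -1.9 -31.2 top z 0.0482
100 87 316.0 399.0 block xy mm -1.9 -92.4 top z 0.051
[ 0.45649875 -0.17978219  0.20255713] 35.45
```

View pics/w22.png

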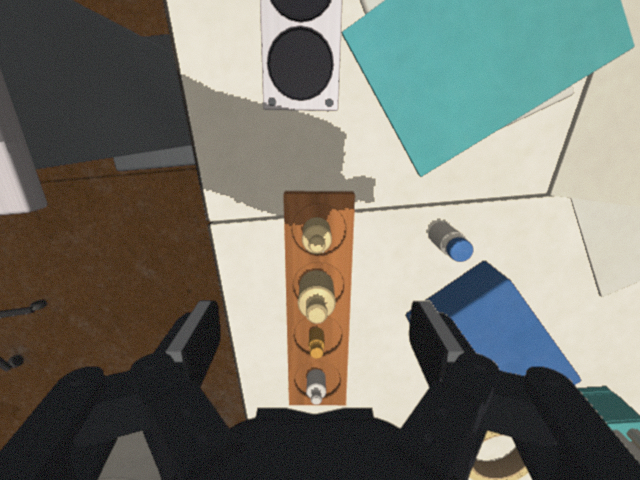

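View pics/s22.png

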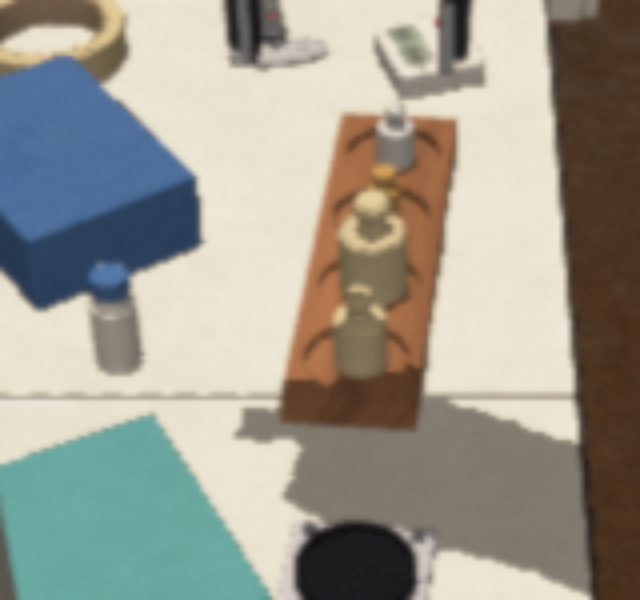

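All four weights stand within about 4 mm of their pocket centres. The tops are at the right heights, so they are seated on the pocket floors, and the robot is clear.

```bash
python3 -c "
from cell import close_job;print(close_job())"
```

```text
the job is handed in; nothing more can be done
None
```

All four weights are in the wooden block in reverse order, let go, and the job is handed in. The last clock reading before that was about 35 s, against the 112 s limit. From left to right, the rack held the 100, 50, 500 and 200 g weights. They now stand in the block's pockets 1 to 4, counted from the right.

- **Position:** the last wrist image puts every weight within about 4 mm of its pocket centre along the row (the 100 g is the worst) and about 2 mm across it. The limit is 19 mm.
- **Height:** the tops are at 60, 74, 48 and 51 mm for the 200, 500, 50 and 100 g weights. These match feet on the pocket floors to within about 0.3 mm.
- **Clearance:** they look upright and at rest in the wrist and side images, and the open gripper was about 0.2 m above the bench, touching nothing. Tilt and speed were judged by eye, not measured.
- **Forces:** the highest wrist force I saw between moves was about 9 N, when setting down the 200 g weight.

No check failed or disagreed. The 2 mm offset across the row is the same for all four weights, so it may be error in the block's measured position.

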